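# Gather lava pebbles in the tray's painted corner

### The job

Pour the five lava pebbles from the steel cup into the wooden tray and stand the empty cup upright on the bench again. Then take the tray by its steel bar and tip it up by about 35 degrees, so that all the pebbles slide into the ochre-painted quarter at the opposite corner, and finish still holding it tipped and still, with nothing but the gripper and the bench bearing it (its low corner may stay on the bench). Do not shift or knock over the other things on the bench.

Things in the scene. Friction and masses are not known exactly. Their poses are not given: they have to be found in the camera images.
- tray: loose square tray of pale wood, 204 x 204 mm outside, 50 mm high, walls and floor 8 mm thick, about 450 g; origin under the centre of its underside, z up, x and y along its sides. Its inner floor spans -94 to +94 mm in x and y; the quarter with x > 0 and y > 0 is painted ochre. Pebbles slide in it reliably only from a tilt of about 30 degrees. A steel bar stands over the opposite corner
- tray_bar (a point): middle of the tray's bar, at (-66, -66, +90) mm in the tray's frame and axes: a round level steel bar 12 mm thick, 90 mm long, between two upright posts 10 mm thick; it runs across the corner along the tray's (1, -1) diagonal, 40 mm above the rim. It can turn between gripper pads, so the tray swings about it as it is raised
- tray_corner (a point): inner floor corner of the painted quarter, where the walls meet, at (+94, +94, +8) mm in the tray's frame and axes; the outer bottom corner, on which the tray can pivot, is at (+102, +102, 0) mm
- cup: loose steel cup without a handle, 68 mm high, 60 mm across outside at the foot and 65 mm at the rim, walls 3 mm, about 130 g; origin at the centre of its underside, z up through the mouth. The pebbles leave it only when it is tipped by some 85 to 110 degrees
- cup_rim (a point): centre of the cup's mouth, 68 mm above its underside
- pebble0: lava pebble (red-brown), chunky, rounded, about 21 mm across, about 16 g; origin at its middle; starts in the cup
- pebble1: lava pebble (light brown), chunky, rounded, about 21 mm across, about 16 g; origin at its middle; starts in the cup
- pebble2: lava pebble (near black), chunky, rounded, about 21 mm across, about 16 g; origin at its middle; starts in the cup
- pebble3: lava pebble (red-brown), chunky, rounded, about 21 mm across, about 16 g; origin at its middle; starts in the cup
- pebble4: lava pebble (light brown), chunky, rounded, about 21 mm across, about 16 g; origin at its middle; starts in the cup
- jar: bystander: amber glass jar with brass cap, 60 mm across, 78 mm high; origin near the middle of its underside
- stone_ring: bystander: brown stone ring lying flat, 84 mm across, 22 mm high; origin near the middle of its underside
- pick: bystander: stone pick hammer lying flat, 270 mm long, black grip, pointed steel head, 26 mm high; origin near the middle of its underside
- brush: bystander: hand brush lying flat, about 200 mm long; origin near the middle of its underside
- rough_stone: bystander: rough lava stone, about 95 mm across, 70 mm high; origin near the middle of its underside
- bust: bystander: small carved stone head on a round foot 68 mm across, 108 mm high; origin near the middle of its underside
Things that resemble listed ones, but are neither listed nor needed, are in the scene too. What is shaped like the cup but blue is not meant.

How it is judged:
On the way, in this order (a step that is already met when the one before it is completed fails the run):
1. the cup is held up over the tray and tipped by more than 57 degrees to pour (angle between cup's own z axis and vertical above 1 rad and height (world z) of cup above 0.06 m and horizontal distance between cup and tray below 0.2 m), for 0.02 s.
2. all five pebbles lie in the tray, which still stands level on the bench (x of pebble0 in the frame of tray between -0.096 and 0.096 m and y of pebble0 in the frame of tray between -0.096 and 0.096 m and z of pebble0 in the frame of tray between 0.012 and 0.055 m and x of pebble1 in the frame of tray between -0.096 and 0.096 m and y of pebble1 in the frame of tray between -0.096 and 0.096 m and z of pebble1 in the frame of tray between 0.012 and 0.055 m and x of pebble2 in the frame of tray between -0.096 and 0.096 m and y of pebble2 in the frame of tray between -0.096 and 0.096 m and z of pebble2 in the frame of tray between 0.012 and 0.055 m and x of pebble3 in the frame of tray between -0.096 and 0.096 m and y of pebble3 in the frame of tray between -0.096 and 0.096 m and z of pebble3 in the frame of tray between 0.012 and 0.055 m and x of pebble4 in the frame of tray between -0.096 and 0.096 m and y of pebble4 in the frame of tray between -0.096 and 0.096 m and z of pebble4 in the frame of tray between 0.012 and 0.055 m and angle between tray's own z axis and vertical below 0.1 rad), for 0.1 s.
3. the cup stands upright on the bench, let go (height (world z) of cup between -0.004 and 0.006 m and angle between cup's own z axis and vertical below 0.1 rad and linear speed of cup below 0.03 m/s and contact force between the fingers and cup below 0.1 N), for 0.3 s.
At the end, for the whole second after the job is handed in: Finishes holding: gripper holds the tray tipped 22 to 51 degrees, bar over 130 mm up, all five pebbles at rest in the painted quarter (tray x, y > 0), cup upright within 6 degrees on the bench and let go, tray touching neither cup nor bystanders, all still (under 30 mm/s) (all of step 3 and angle between tray's own z axis and vertical between 0.38 and 0.9 rad and height (world z) of tray_bar above 0.13 m and contact force between the fingers and tray above 1 N and linear speed of each of tray, pebble0, pebble1, pebble2, pebble3, pebble4 below 0.03 m/s and x of pebble0 in the frame of tray between 0 and 0.096 m and y of pebble0 in the frame of tray between 0 and 0.096 m and z of pebble0 in the frame of tray between 0.012 and 0.065 m and x of pebble1 in the frame of tray between 0 and 0.096 m and y of pebble1 in the frame of tray between 0 and 0.096 m and z of pebble1 in the frame of tray between 0.012 and 0.065 m and x of pebble2 in the frame of tray between 0 and 0.096 m and y of pebble2 in the frame of tray between 0 and 0.096 m and z of pebble2 in the frame of tray between 0.012 and 0.065 m and x of pebble3 in the frame of tray between 0 and 0.096 m and y of pebble3 in the frame of tray between 0 and 0.096 m and z of pebble3 in the frame of tray between 0.012 and 0.065 m and x of pebble4 in the frame of tray between 0 and 0.096 m and y of pebble4 in the frame of tray between 0 and 0.096 m and z of pebble4 in the frame of tray between 0.012 and 0.065 m and contact force between tray and cup below 0.3 N and contact force between tray and jar below 0.3 N and contact force between tray and stone_ring below 0.3 N and contact force between tray and pick below 0.3 N and contact force between tray and brush below 0.3 N and contact force between tray and rough_stone below 0.3 N and contact force between tray and bust below 0.3 N); the arm keeps its last pose, push and grip.
It fails at once if a bystander is shifted by more than 30 mm or tipped over (distance of any of jar, stone_ring, pick, brush, rough_stone, bust from where it was at the start of the episode above 0.03 m or angle between any of jar, stone_ring, pick, brush, rough_stone, bust's own z axis and vertical above 0.5 rad).
It also fails if it takes over 72 s, if anything falls off the work surface, if the arm or the gripper's body presses on something with over 40 N, if the wrist force passes 120 N, or if a joint passes its speed limit or range.

### The arm

A 7-joint arm with a two-finger parallel gripper is mounted at the origin on the work surface. World frame = base frame: x ahead of the robot, y to its left, z up, the work surface at z = 0. Lengths are in m, angles in rad, forces in N, time in s.
With the tool pointing down it reaches from about 0.4 to 0.85 m from the base axis. Payload 4.5 kg.
Tool frame: the origin (TCP) lies between the finger pads; the fingertips stand 19 mm ahead of it and the grasp point (between the pads) is the TCP (r.tips_ahead is the distance from the TCP to the fingertips, in m); z points along the fingers, y is the line along which they close (so a half turn about z gives the same grasp; the last joint's range is limited). The gripper opens to 88 mm and grips with 3 to 60 N. Pads are 18 mm wide; open, the fingers measure 123 mm over their backs; the gripper's body (75 mm by 187 mm) begins 45 mm behind the grasp point.
Start: joints at [-1.159, 0.689, -0.195, 1.565, 0.157, 0.902, -0.215], TCP at [0.231, 0.581, 0.234] pointing down, gripper open.
Joint ranges: [-3.01, 3.01], [-0.46, 2.08], [-1.47, 1.51], [0.13, 2.56], [-1, 4.14], [0.04, 2.09], [-2.66, 2.66]. Speed limits (rad/s): [2.57, 2.57, 3.14, 3.14, 3.14, 3.14, 3.14].

### API

Orientations are given as a unit quaternion [x, y, z, w].
In Python, from plant import r, cams, models gives the robot as it stands. The module is installed in compiled form; this text tells all that it offers.
- The arm moves only by the tool jog_arm, never from a script. Its arguments are lists of equal length, an entry for each row: "turn": the turn, a rotation vector about the tool's x, y, z in rad, a list of three; "translation": the shift along the tool's x, y, z in m, a list of three; "grip": the closure, from 0 (fully open) to 1 (shut). In form: {"turn": [[ax, ay, az], ...], "translation": [[tx, ty, tz], ...], "grip": [grip, ...]}. A call has 1 to 20 rows; each row is the pose to reach, as a shift and turn from the pose commanded when the call began, along the tool's axes at that moment; what a row does not reach only later rows make up. A row lasts 1/8 s, in which the tool goes at most 62.5 mm and 10.7 degrees, less where a joint would pass 70% of its speed; a pose out of reach is approached as far as the arm can. A call with a gripper value outside its range is refused whole. The fingers move at their own pace and stop on an object; "force" is the grip in N (left out, the last holds). Time passes only in rows, so rows that repeat a pose let the fingers close. It gives the time, the measured TCP pose, the force, the opening and the grip force at its end, in the units of the state.
- r.get_state(): the state, without advancing time (a new reading comes with each control period).
- cams.snapshot(name): name is "scene" or "top" or "wrist"; returns the picture (480x640x3 uint8, red, green, blue); there is no depth.
- cams.camera_params(name): a dict with "fx", "fy", "cx", "cy" (pixels), "eye" and "orientation" of the camera in the world. Camera axes: x right, y up, looking along -z (the intrinsics and any distortion apply to the point x, -y, -z); pixel columns grow to the right and rows downward; lengths in m; the calibration is good to about 2 mm. The wrist camera is an equidistant fisheye: a pixel r from the principal point sees the ray r / f radians off the axis. A picture is of the moment at which its call begins: read the wrist's pose just before it. camera_params takes no time and is no camera call; for the wrist camera it gives the pose at the moment of the call.
- r.finish_job(): hands the job in; it is judged then, once.
Trained networks look in the newest picture that a camera, given by its name, has taken for a name from the list of things; names that differ only in an ending like _2 or _b are one class to them, and where a whole thing is asked for, a point or a joint stands for the part that bears it (a point fixed in the world has none). Each returns a list of dicts, best first, with "p" (0 to 1); they miss things now and then, are a little off and sometimes report something else, mostly with a low value. They report only what shows in the picture. A call takes as long as a camera call. They do not tell look-alikes from the thing itself.
- models.find_in(camera, name): "position" ([x, y, z] in m, in world coordinates, good to about 4 mm: the middle of the surface that is visible of it).
- models.masks_of(camera, name): "pixels" (480x640 bool, what is visible of it).
- models.place_of(camera, name): "position" ([x, y, z] in m, in world coordinates, good to about 4 mm: a listed point, or the origin of a listed thing).
The state is a dict: "clock": time; "q": joint angles; "qd": joint speeds; "joint_torque": joint torques, N m; "tool_pos": TCP position; "eef_rot": TCP orientation; "contact_force": force on the tool from outside, world axes, zero at the start; "moment": the same for the moment, N m; "opening": opening from 0.0 (shut) to 1.0 (fully open); "finger_force": force on a finger pad.
Only numpy, scipy, OpenCV 4.12 (cv2) and the standard library are available. Lean on these libraries where they do the work, as an engineer would, in place of code of your own. Each camera call takes 0.05 s, during which the arm holds its last target. There are 200 camera calls.

## Working session

There is one attempt and no reset: what is moved stays moved. The work goes in short steps, Python scripts to look and compute and a tool call to move; the robot and the scene stay as the last step left them, time stands still between calls to the robot, and variables do not carry over. Pictures are saved under pics/ and viewed, at most 10 in all, crops included, and the job is handed in when it is done.

Besides the shell and the picture viewer there is one more tool, called after "Emit:" as a command line: name --argument value ..., lists and objects as JSON in quotes. jog_arm: Moves the arm, as the interface text tells. Its arguments: {"type":"object","properties":{"turn":{"type":"array"},"translation":{"type":"array"},"grip":{"type":"array"},"force":{"type":"number"}},"required":["turn","translation","grip"]}

```bash
mkdir -p pics; cat > h.py <<'E'
import numpy as np, cv2
from scipy.spatial.transform import Rotation as R
from plant import r, cams, models
def snap(c,f=None):
    im=cams.snapshot(c)
    if f: cv2.imwrite('pics/'+f,im[:,:,::-1])
    return im
def pix(c,P):
    k=cams.camera_params(c);p=R.from_quat(k['orientation']).inv().apply(np.array(P)-k['eye']);x,y,z=p[0],-p[1],-p[2]
    return k['cx']+k['fx']*x/z,k['cy']+k['fy']*y/z
def ray(c,u,v,z):
    k=cams.camera_params(c);d=R.from_quat(k['orientation']).apply([(u-k['cx'])/k['fx'],-(v-k['cy'])/k['fy'],-1]);e=np.array(k['eye'])
    return e+d*(z-e[2])/d[2]
E
python3 - <<'E'
from h import *
np.set_printoptions(precision=3,suppress=True)
s=r.get_state();print(s['clock'],s['tool_pos'],s['eef_rot'],R.from_quat(s['eef_rot']).as_matrix(),s['opening'])
for c in ['top','scene']:
    print(c,cams.camera_params(c))
    snap(c,c+'0.png')
    for n in ['tray','tray_bar','tray_corner','cup','cup_rim','jar','stone_ring','pick','brush','rough_stone','bust']:
        print(n,[(np.array(d['position']),round(d['p'],2)) for d in models.place_of(c,n)])
print(r.get_state()['clock'])
E
```

```text
0.0 [0.23  0.58  0.233] [ 0.188  0.982 -0.001 -0.   ] [[-0.929  0.369 -0.001]
 [ 0.369  0.929 -0.002]
 [-0.    -0.002 -1.   ]] 0.999043021261205
top {'fx': 504.9544010500108, 'fy': 504.9544010500108, 'cx': 312.9212710541769, 'cy': 240.7033300848925, 'eye': array([ 0.415, -0.015,  1.213]), 'orientation': array([ 0.037, -0.038, -0.7  ,  0.712])}
tray [(array([ 0.599,  0.175, -0.002]), 0.69)]
tray_bar [(array([0.622, 0.086, 0.092]), 0.56)]
tray_corner [(array([0.572, 0.31 , 0.011]), 0.68), (array([ 0.581, -0.283, -0.004]), 0.66), (array([ 0.453, -0.122,  0.065]), 0.31)]
cup [(array([ 0.455, -0.125,  0.003]), 0.73), (array([ 0.323, -0.112,  0.001]), 0.59), (array([ 0.634, -0.47 ,  0.   ]), 0.43)]
cup_rim [(array([ 0.323, -0.108,  0.072]), 0.94), (array([ 0.451, -0.125,  0.063]), 0.88)]
jar [(array([ 0.579, -0.284, -0.002]), 0.97)]
stone_ring [(array([ 0.398, -0.364,  0.002]), 0.84)]
pick [(array([ 0.759, -0.201, -0.002]), 0.83)]
brush []
rough_stone [(array([ 0.627,  0.444, -0.001]), 0.63)]
bust [(array([ 0.634, -0.471,  0.   ]), 0.97), (array([ 0.453, -0.122,  0.066]), 0.32)]
scene {'fx
[... 309 characters left out ...]
0.085]), 0.89)]
tray_corner [(array([0.569, 0.308, 0.011]), 0.89), (array([ 0.578, -0.281,  0.005]), 0.22)]
cup [(array([ 0.445, -0.126, -0.002]), 0.81), (array([ 0.32 , -0.112, -0.006]), 0.67)]
cup_rim [(array([ 0.326, -0.107,  0.066]), 0.98), (array([ 0.448, -0.122,  0.065]), 0.63)]
jar [(array([ 0.578, -0.281,  0.002]), 0.69), (array([ 0.435, -0.122,  0.013]), 0.36)]
stone_ring [(array([ 0.4  , -0.366,  0.001]), 0.55)]
pick [(array([ 0.762, -0.199, -0.001]), 0.9)]
brush [(array([0.416, 0.475, 0.   ]), 0.84), (array([ 0.4  , -0.364,  0.003]), 0.58)]
rough_stone [(array([ 0.623,  0.446, -0.001]), 0.95)]
bust [(array([ 0.637, -0.471,  0.006]), 0.95), (array([0.569, 0.309, 0.01 ]), 0.52)]
1.2
```

View pics/top0.png

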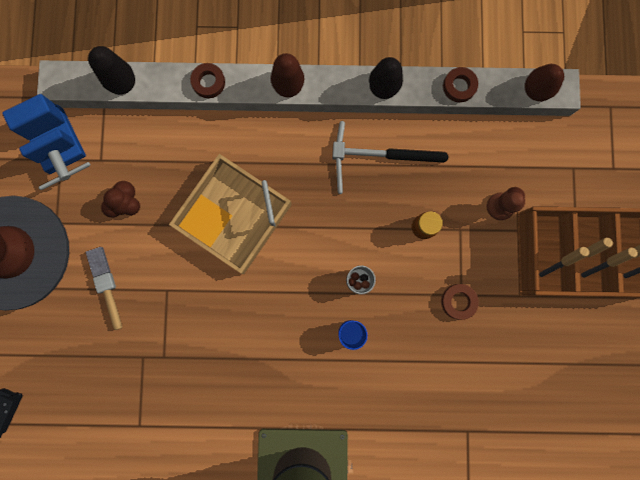

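View pics/scene0.png

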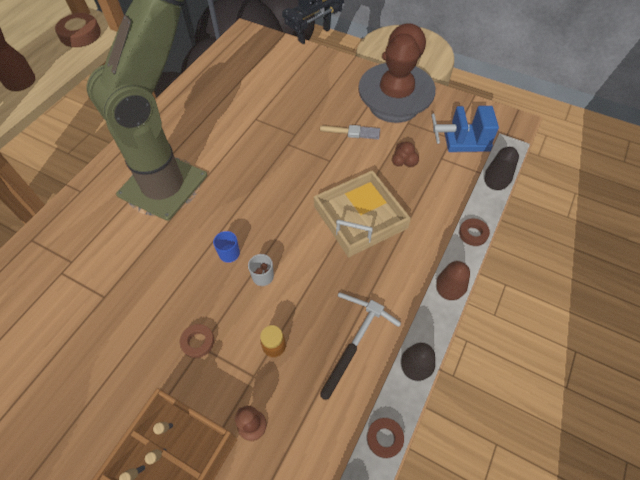

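Top view: the steel cup holding dark pebbles is at px (361,280), which puts it near (0.449,-0.124). The blue decoy is at (352,334). The tray is at (230,215), with ochre to the lower left and the bar at (268,203). The scene view agrees: cup at (261,270), tray at (362,212).

First I'll move to a free hover, which also shows how the joints behave.

Emit:
jog_arm --turn '[[0,0,0],[0,0,0],[0,0,0],[0,0,0],[0,0,0],[0,0,0],[0,0,0],[0,0,0],[0,0,0],[0,0,0],[0,0,0],[0,0,0]]' --translation '[[-0.418,-0.458,-0.07],[-0.418,-0.458,-0.07],[-0.418,-0.458,-0.07],[-0.418,-0.458,-0.07],[-0.418,-0.458,-0.07],[-0.418,-0.458,-0.07],[-0.418,-0.458,-0.07],[-0.418,-0.458,-0.07],[-0.418,-0.458,-0.07],[-0.418,-0.458,-0.07],[-0.418,-0.458,-0.07],[-0.418,-0.458,-0.07]]' --grip '[0,0,0,0,0,0,0,0,0,0,0,0]'

```text
clock: 2.7
tool_pos: [0.4498, 0.0017, 0.3037]
eef_rot: [0.188, 0.982, 0.0, -0.0]
contact_force: [-0.4, 1.2, -0.6]
opening: 0.999
finger_force: 0.0
```

```bash
cat > kin.py <<'E'
# log a state sample; fit a generic alternating z-y arm to all samples
import sys, json, itertools, os
from h import *
from scipy.optimize import least_squares
def fk(q,p,s):
    c,e,d1,d3,d5,d7,a=p
    T=R.from_euler('z',c+s[0]*q[0]); P=np.array([0,0,d1])
    T=T*R.from_euler('y',q[1])*R.from_euler('z',s[1]*q[2]); P=P+T.apply([a,0,d3])
    T=T*R.from_euler('y',q[3])*R.from_euler('z',s[2]*q[4]); P=P+T.apply([-a,0,d5])
    T=T*R.from_euler('y',q[5])*R.from_euler('z',s[3]*q[6]+e); P=P+T.apply([0,0,d7])
    return P,T
def log():
    S=json.load(open('s.json')) if os.path.exists('s.json') else [[[-1.159,0.689,-0.195,1.565,0.157,0.902,-0.215],[.231,.581,.234],[.188,.982,-.001,0]]]
    s=r.get_state();S.append([list(map(float,s[k])) for k in('q','tool_pos','eef_rot')]);json.dump(S,open('s.json','w'));return S
def fit(S):
    best=None
    for s in itertools.product([1,-1],repeat=4):
        def f(p):
            o=[]
            for q,P,Q in S:
                A,T=fk(q,p,s);o+=list(A-P)+list(.3*(T.inv()*R.from_quat(Q)).as_rotvec())
            return o
        for c,e in itertools.product([-1.5,0,1.5,3],[-1.5,0,1.5,3]):
            l=least_squares(f,[c,e,.35,.4,.4,.25,0.])
            if best is None or l.cost<best[0]-1e-9: best=(l.cost,l.x,s)
    return best
if __name__=='__main__':
    np.set_printoptions(precision=3,suppress=True)
    S=log();print(S[-1]);print(fit(S))
E
python3 kin.py
```

```text
[[0.053796319698986184, 0.36711151710418644, -0.22528365438037648, 1.9686025741397528, 0.1090227421928961, 0.8174492258434233, 0.9614565169020486], [0.44983329983823384, 0.0017230239742848552, 0.30366280511759247], [0.18771058037790672, 0.9822242967123882, 0.0003655932769829665, -0.00018789252148833214]]
(np.float64(1.665583520928494e-07), array([  -0.488,   -1.303, -441.282,   -0.977,   -0.854, -441.614,
          0.788]), (1, 1, 1, 1))
```

Emit:
jog_arm --turn '[[-0.975,0.387,0],[-0.975,0.387,0],[-0.975,0.387,0],[-0.975,0.387,0],[-0.975,0.387,0],[-0.975,0.387,0],[-0.975,0.387,0],[-0.975,0.387,0]]' --translation '[[0,0,0],[0,0,0],[0,0,0],[0,0,0],[0,0,0],[0,0,0],[0,0,0],[0,0,0]]' --grip '[0,0,0,0,0,0,0,0]'

```text
clock: 3.7
tool_pos: [0.45, 0.003, 0.3045]
eef_rot: [0.161, 0.851, 0.491, -0.094]
contact_force: [-0.8, 0.3, 0.5]
opening: 0.998
finger_force: 0.0
```

```bash
sed -i 's/l=least_squares(f,\[c,e,.35,.4,.4,.25,0.\])/l=least_squares(f,[c,e,.35,.4,.4,.25,0.],bounds=([-4,-4,.1,.2,.2,.1,-.12],[4,4,.6,.6,.6,.5,.12]))/' kin.py; python3 kin.py
```

```text
[[0.8730813483919778, 0.7893581804683006, -0.6769361535012186, 1.9155403957265535, -0.6316002775351993, 1.022168515677235, 1.9340427382845462], [0.449999051494709, 0.003017594779962409, 0.3045449548415485], [0.1606588217700091, 0.8508170416337035, 0.4912957531172054, -0.09448591229460154]]
(np.float64(0.0005476991373393489), array([-0.069,  1.513,  0.331,  0.562,  0.338,  0.323, -0.001]), (-1, -1, -1, -1))
```

Emit:
jog_arm --turn '[[1.95,-0.775,0],[1.95,-0.775,0],[1.95,-0.775,0],[1.95,-0.775,0],[1.95,-0.775,0],[1.95,-0.775,0],[1.95,-0.775,0],[1.95,-0.775,0],[1.95,-0.775,0],[1.95,-0.775,0],[1.95,-0.775,0],[1.95,-0.775,0],[1.95,-0.775,0],[1.95,-0.775,0]]' --translation '[[0,0,0],[0,0,0],[0,0,0],[0,0,0],[0,0,0],[0,0,0],[0,0,0],[0,0,0],[0,0,0],[0,0,0],[0,0,0],[0,0,0],[0,0,0],[0,0,0]]' --grip '[0,0,0,0,0,0,0,0,0,0,0,0,0,0]'

```text
clock: 5.45
tool_pos: [0.4501, 0.0, 0.3051]
eef_rot: [0.164, 0.85, -0.491, 0.095]
contact_force: [-0.7, -0.1, 0.6]
opening: 1.001
finger_force: 0.0
```

```bash
python3 - <<'E'
t=open('kin.py').read()
t=t.replace("c,e,d1,d3,d5,d7,a=p","c,e,d1,d3,d5,d7,a,b,w,o2,o4,o6=p").replace("'y',q[1]","'y',o2+q[1]").replace("'y',q[3]","'y',o4+q[3]").replace("'y',q[5]","'y',o6+q[5]").replace("[-a,0,d5]","[b,0,d5]").replace("[0,0,d7]","[w,0,0])+T.apply([0,0,d7]").replace("T=T*R.from_euler('y',o6+q[5])*R.from_euler('z',s[3]*q[6]+e); P=P+T.apply([w,0,0])+T.apply([0,0,d7])","T=T*R.from_euler('y',o6+q[5]); P=P+T.apply([w,0,d7]); T=T*R.from_euler('z',s[3]*q[6]+e)")
t=t.replace("[c,e,.35,.4,.4,.25,0.],bounds=([-4,-4,.1,.2,.2,.1,-.12],[4,4,.6,.6,.6,.5,.12])","[c,e,.35,.4,.4,.25]+[0]*6,bounds=([-4,-4,.1,.2,.2,.1]+[-.12]*3+[-.1]*3,[4,4,.6,.6,.6,.5]+[.12]*3+[.1]*3)")
open('kin.py','w').write(t)
E
python3 kin.py
```

```text
[[-0.7380366760542708, 0.717652435483489, 0.14093930547891703, 1.9400613533802087, 0.7367676468598963, 1.310809901196104, 0.07595970179861598], [0.4500968174361014, 2.1450230557745753e-07, 0.30508913260429416], [0.1644591875652536, 0.8504648140415525, -0.4905945567614156, 0.0947615775444584]]
(np.float64(0.0009004150035749998), array([-0.063,  1.525,  0.292,  0.6  ,  0.291,  0.342,  0.033,  0.013,
       -0.021, -0.054,  0.031,  0.024]), (-1, -1, -1, -1))
```

```bash
cat >> h.py <<'E'
def pose(az,pitch,roll=0,sgn=1):
    """tool pointing at azimuth az (deg), pitched down, y horizontal, then rolled about tool z"""
    a,p=np.radians([az,pitch]); z=np.array([np.cos(a)*np.cos(p),np.sin(a)*np.cos(p),-np.sin(p)])
    y=sgn*np.array([-np.sin(a),np.cos(a),0]); x=np.cross(y,z)
    return R.from_matrix(np.c_[x,y,z])*R.from_euler('z',roll,degrees=True)
def rel(P,T,lab=''):
    s=r.get_state(); C=R.from_quat(s['eef_rot'])
    print(lab,'trans',np.round(C.inv().apply(np.array(P)-s['tool_pos']),3),'turn',np.round((C.inv()*T).as_rotvec(),3), 'dist',np.round(np.linalg.norm(np.array(P)-s['tool_pos']),3))
E
python3 - <<'E'
from h import *
c=np.array([.449,-.124,.040])
for s in (1,-1):
    T=pose(-105,30,0,s); z=T.as_matrix()[:,2]
    rel(c-.13*z,T,f'pre{s}')
    print(c-.13*z)
E
```

```text
pre1 trans [0.036 0.164 0.113] turn [0.202 0.136 1.314] dist 0.203
[ 0.4781387  -0.01525288  0.105     ]
pre-1 trans [0.036 0.164 0.113] turn [-0.145  0.217 -1.812] dist 0.203
[ 0.4781387  -0.01525288  0.105     ]
```

Emit:
jog_arm --turn '[[0.202,0.136,1.314],[0.202,0.136,1.314],[0.202,0.136,1.314],[0.202,0.136,1.314],[0.202,0.136,1.314],[0.202,0.136,1.314],[0.202,0.136,1.314],[0.202,0.136,1.314],[0.202,0.136,1.314],[0.202,0.136,1.314]]' --translation '[[0.036,0.164,0.113],[0.036,0.164,0.113],[0.036,0.164,0.113],[0.036,0.164,0.113],[0.036,0.164,0.113],[0.036,0.164,0.113],[0.036,0.164,0.113],[0.036,0.164,0.113],[0.036,0.164,0.113],[0.036,0.164,0.113]]' --grip '[0,0,0,0,0,0,0,0,0,0]'

```text
clock: 6.7
tool_pos: [0.4772, -0.0143, 0.1038]
eef_rot: [0.685, 0.529, -0.398, 0.304]
contact_force: [0.2, 0.3, -0.3]
opening: 1.001
finger_force: 0.0
```

```bash
python3 - <<'E'
from h import *
import kin
kin.log()
s=r.get_state();print(np.round(s['q'],2),s['clock'])
snap('scene','pre.png')
print([(np.round(d['position'],3),d['p']) for d in models.place_of('scene','cup_rim')])
c=np.array([.449,-.124,.040]);rel(c,pose(-105,30))
E
```

```text
[-0.76  1.17  0.44  1.74  0.4   1.06 -1.02] 6.7
[(array([ 0.451, -0.126,  0.067]), 0.89), (array([ 0.328, -0.109,  0.067]), 0.66), (array([ 0.761, -0.199, -0.002]), 0.33)]
 trans [-0.001  0.001  0.13 ] turn [0.001 0.003 0.005] dist 0.13
```

View pics/pre.png

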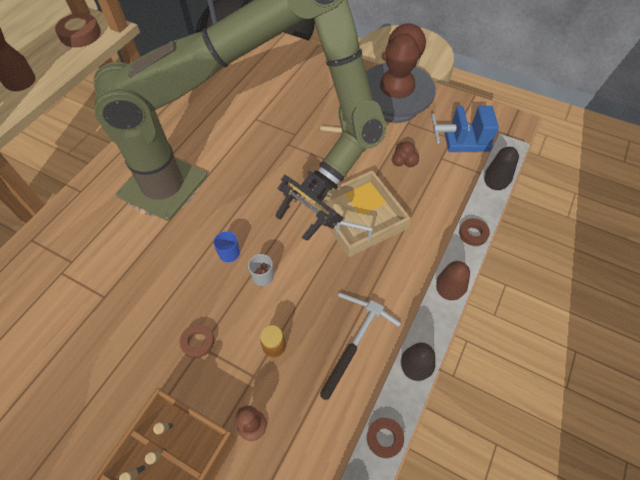

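The gripper is lined up with the steel cup at px (261,270), clear of the blue one and the tray.

Emit:
jog_arm --turn '[[0,0,0],[0,0,0],[0,0,0],[0,0,0],[0,0,0],[0,0,0],[0,0,0],[0,0,0],[0,0,0],[0,0,0],[0,0,0],[0,0,0],[0,0,0],[0,0,0]]' --translation '[[0,0,0.03],[0,0,0.06],[0,0,0.085],[0,0,0.11],[0,0,0.13],[0,0,0.13],[0,0,0.13],[0,0,0.13],[0,0,0.13],[0,0,0.13],[0,0,0.13],[0,0,0.13],[0,0,0.13],[0,0,0.13]]' --grip '[0,0,0,0,0,0,0.4,0.6,1,1,1,1,1,1]' --force 25

```text
clock: 8.55
tool_pos: [0.4484, -0.1234, 0.0392]
eef_rot: [0.685, 0.528, -0.398, 0.305]
contact_force: [2.6, 1.6, 0.8]
opening: 0.685
finger_force: 24.9
```

```bash
python3 - <<'E'
from h import *
s=r.get_state();print(np.round(s['q'],2),s['finger_force'],s['opening'])
rel(np.array(s['tool_pos'])+[0.0,0.02,.17],R.from_quat(s['eef_rot']),'lift')
C=np.array([.600,.177,0]);d=np.array([-.222,.975,0]);e=np.array([.975,.222,0])
P=C-.04*e+.0*d+[0,0,.14]
rel(P+[0,0,.08],pose(-77,25),'above tray')
for ro in (-100,-120,-140):
    T=pose(-77,25,ro); u=pose(-77,25)
    print(ro,'mouth',np.round((T*u.inv()).apply([0,0,1]),2))
E
```

```text
[-0.66  1.3   0.49  1.9   0.51  0.74 -1.11] 24.935300467768684 0.6849552458959541
lift trans [-0.138 -0.005 -0.101] turn [0. 0. 0.] dist 0.171
above tray trans [-0.003  0.034 -0.359] turn [-0.432 -0.083 -0.222] dist 0.361
-100 mouth [0.77 0.64 0.04]
-120 mouth [ 0.64  0.74 -0.23]
-140 mouth [ 0.42  0.79 -0.45]
```

Emit:
jog_arm --turn '[[0,0,0],[0,0,0],[0,0,0],[0,0,0],[-0.04,-0.008,-0.02],[-0.08,-0.016,-0.04],[-0.13,-0.025,-0.07],[-0.18,-0.033,-0.09],[-0.22,-0.042,-0.11],[-0.26,-0.05,-0.13],[-0.3,-0.058,-0.155],[-0.35,-0.067,-0.18],[-0.39,-0.075,-0.2],[-0.432,-0.083,-0.222],[-0.432,-0.083,-0.222],[-0.432,-0.083,-0.222]]' --translation '[[-0.03,0,-0.017],[-0.065,0,-0.038],[-0.1,0,-0.058],[-0.13,0,-0.075],[-0.12,0.004,-0.1],[-0.108,0.008,-0.13],[-0.095,0.013,-0.16],[-0.083,0.018,-0.19],[-0.07,0.022,-0.22],[-0.056,0.027,-0.25],[-0.043,0.031,-0.28],[-0.03,0.035,-0.31],[-0.018,0.039,-0.34],[-0.005,0.043,-0.365],[-0.005,0.043,-0.365],[-0.005,0.043,-0.365]]' --grip '[1,1,1,1,1,1,1,1,1,1,1,1,1,1,1,1]'

```text
clock: 10.55
tool_pos: [0.5699, 0.1676, 0.2245]
eef_rot: [0.525, 0.659, -0.336, 0.42]
contact_force: [0.0, -0.9, -2.5]
opening: 0.687
finger_force: 24.9
```

```bash
python3 - <<'E'
from h import *
s=r.get_state();print(np.round(s['q'],2),s['finger_force'],s['opening'])
snap('scene'); 
for n in ('tray','tray_bar','tray_corner','cup_rim'): print(n,[(np.round(d['position'],3),round(d['p'],2)) for d in models.place_of('scene',n)][:2])
C=np.array([.600,.177,0]);d=np.array([-.222,.975,0]);e=np.array([.975,.222,0])
P=C-.03*e+[0,0,.145]
rel(P,pose(-77,25),'down')
m=pose(-105,30).inv().apply([0,0,1])
for ro in (-60,-100,-120,-140):
    T=pose(-77,25,ro); M=T.apply(m); print(ro,'mouth e,d,z',np.round([M@e,M@d,M[2]],2))
E
```

```text
[-1.04  1.08  0.47  1.52  0.58  1.28 -0.82] 24.938262569485232 0.6865612054752834
tray [(array([0.6  , 0.179, 0.003]), 0.56)]
tray_bar [(array([0.62 , 0.084, 0.086]), 0.88)]
tray_corner [(array([0.572, 0.306, 0.015]), 0.6)]
cup_rim [(array([0.567, 0.168, 0.249]), 0.89), (array([ 0.578, -0.28 ,  0.003]), 0.37)]
down trans [0.073 0.001 0.032] turn [-0.002  0.    -0.   ] dist 0.08
-60 mouth e,d,z [0.75 0.27 0.6 ]
-100 mouth e,d,z [0.85 0.52 0.08]
-120 mouth e,d,z [ 0.75  0.64 -0.18]
-140 mouth e,d,z [ 0.55  0.74 -0.39]
```

Emit:
jog_arm --turn '[[0,0,-0.15],[0,0,-0.33],[0,0,-0.51],[0,0,-0.69],[0,0,-0.87],[0,0,-1.05],[0,0,-1.2],[0,0,-1.35],[0,0,-1.47],[0,0,-1.57],[0,0,-1.65],[0,0,-1.72],[0,0,-1.79],[0,0,-1.86],[0,0,-1.93],[0,0,-2.0],[0,0,-2.07],[0,0,-2.14],[0,0,-2.14],[0,0,-2.14]]' --translation '[[0.02,0,0.008],[0.04,0,0.017],[0.06,0,0.026],[0.073,0.001,0.032],[0.073,0.001,0.032],[0.073,0.001,0.032],[0.073,0.001,0.032],[0.073,0.001,0.032],[0.073,0.001,0.032],[0.073,0.001,0.032],[0.073,0.001,0.032],[0.073,0.001,0.032],[0.073,0.001,0.032],[0.073,0.001,0.032],[0.073,0.001,0.032],[0.073,0.001,0.032],[0.073,0.001,0.032],[0.073,0.001,0.032],[0.073,0.001,0.032],[0.073,0.001,0.032]]' --grip '[1,1,1,1,1,1,1,1,1,1,1,1,1,1,1,1,1,1,1,1]'

```text
clock: 13.3
tool_pos: [0.5715, 0.1709, 0.1454]
eef_rot: [-0.326, 0.778, -0.53, -0.092]
contact_force: [0.4, 0.4, -1.6]
opening: 0.687
finger_force: 24.9
```

```bash
python3 - <<'E'
from h import *
s=r.get_state();print(np.round(s['q'],2),s['finger_force'],s['opening'])
im=snap('scene'); cv2.imwrite('pics/pour.png',cv2.resize(im[120:300,260:460,::-1],None,fx=3,fy=3))
for n in ('pebble0','pebble1','pebble2'): print(n,[(np.round(d['position'],3),round(d['p'],2)) for d in models.find_in('scene',n)])
E
```

```text
[-0.79  1.14 -0.05  1.48  0.89  1.48  0.98] 24.856945319334045 0.686956847808332
pebble0 []
pebble1 []
pebble2 []
```

View pics/pour.png

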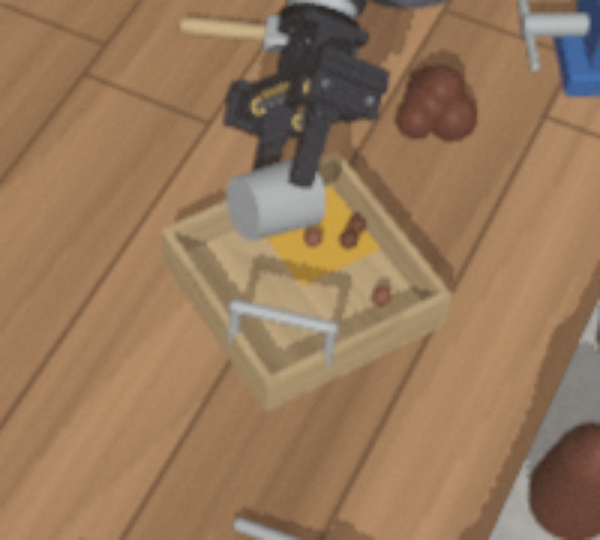

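The crop shows four pebbles in the tray, at (313,236), (349,238), (357,222) and (381,295). The fifth isn't visible, so I'll tip further to be sure the cup empties.

Emit:
jog_arm --turn '[[0,0,-0.08],[0,0,-0.16],[0,0,-0.25],[0,0,-0.35],[0,0,-0.35],[0,0,-0.2],[0,0,-0.35],[0,0,-0.2],[0,0,-0.35],[0,0,-0.35]]' --translation '[[0,0,0],[0,0,0],[0,0,0],[0,0,0],[0,0,0],[0,0,0],[0,0,0],[0,0,0],[0,0,0],[0,0,0]]' --grip '[1,1,1,1,1,1,1,1,1,1]'

```text
clock: 14.75
tool_pos: [0.5713, 0.1712, 0.1451]
eef_rot: [-0.456, 0.709, -0.506, -0.182]
contact_force: [0.3, 0.0, -1.8]
opening: 0.686
finger_force: 24.8
```

```bash
python3 - <<'E'
from h import *
s=r.get_state();print(np.round(s['q'],2))
im=snap('scene')[150:290,290:440]; im2=snap('top')[140:290,150:310]
a=cv2.resize(im[:,:,::-1],(480,448));b=cv2.resize(im2[:,:,::-1],(320,300))
o=np.zeros((448,800,3),np.uint8);o[:,:480]=a;o[:300,480:]=b;cv2.imwrite('pics/pour2.png',o)
C=np.array([.600,.177,0]);e=np.array([.975,.222,0])
rel(C-.03*e+[0,0,.225],pose(-77,30),'back up')
E
```

```text
[-0.75  1.14 -0.12  1.48  0.93  1.53  1.3 ]
back up trans [ 0.058 -0.044 -0.033] turn [-0.109  0.036  2.485] dist 0.08
```

View pics/pour2.png

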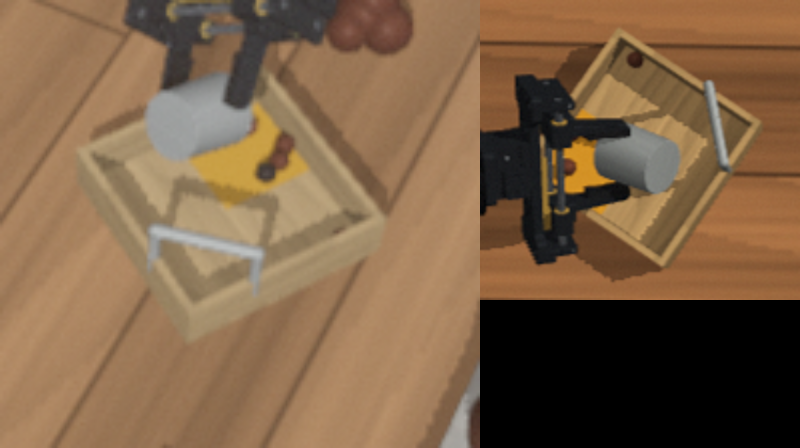

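Emit:
jog_arm --turn '[[0,0,0.16],[-0.01,0,0.33],[-0.02,0.01,0.5],[-0.03,0.01,0.67],[-0.04,0.012,0.84],[-0.045,0.015,1.01],[-0.05,0.017,1.18],[-0.06,0.02,1.35],[-0.07,0.022,1.52],[-0.08,0.024,1.69],[-0.085,0.027,1.86],[-0.09,0.03,2.03],[-0.1,0.033,2.2],[-0.105,0.036,2.37],[-0.109,0.036,2.485],[-0.109,0.036,2.485],[-0.109,0.036,2.485]]' --translation '[[0.01,-0.007,-0.006],[0.02,-0.015,-0.011],[0.03,-0.022,-0.017],[0.04,-0.03,-0.023],[0.05,-0.037,-0.028],[0.058,-0.044,-0.033],[0.058,-0.044,-0.033],[0.058,-0.044,-0.033],[0.058,-0.044,-0.033],[0.058,-0.044,-0.033],[0.058,-0.044,-0.033],[0.058,-0.044,-0.033],[0.058,-0.044,-0.033],[0.058,-0.044,-0.033],[0.058,-0.044,-0.033],[0.058,-0.044,-0.033],[0.058,-0.044,-0.033]]' --grip '[1,1,1,1,1,1,1,1,1,1,1,1,1,1,1,1,1]'

```text
clock: 16.98
tool_pos: [0.5713, 0.1704, 0.2251]
eef_rot: [0.538, 0.679, -0.312, 0.39]
contact_force: [1.0, -0.7, -1.2]
opening: 0.682
finger_force: 24.9
```

```bash
python3 - <<'E'
from h import *
s=r.get_state();print(np.round(s['q'],2))
T=pose(-105,30);D=np.array([.4484,-.1234,.0392])
rel(D+[0,0,.13],T,'above');rel(D+[0,0,.0],T,'down')
E
```

```text
[-1.    1.02  0.42  1.53  0.58  1.25 -0.81]
above trans [-0.08  -0.186  0.252] turn [0.423 0.001 0.248] dist 0.323
down trans [ 0.032 -0.186  0.317] turn [0.423 0.001 0.248] dist 0.369
```

Emit:
jog_arm --turn '[[0.05,0,0.03],[0.1,0,0.06],[0.17,0,0.1],[0.25,0,0.15],[0.33,0,0.19],[0.4,0.001,0.23],[0.423,0.001,0.248],[0.423,0.001,0.248],[0.423,0.001,0.248],[0.423,0.001,0.248],[0.423,0.001,0.248],[0.423,0.001,0.248],[0.423,0.001,0.248],[0.423,0.001,0.248]]' --translation '[[-0.012,-0.027,0.037],[-0.023,-0.053,0.072],[-0.035,-0.082,0.11],[-0.048,-0.112,0.15],[-0.06,-0.14,0.19],[-0.072,-0.168,0.228],[-0.08,-0.186,0.252],[-0.08,-0.186,0.252],[-0.05,-0.186,0.269],[-0.02,-0.186,0.287],[0.005,-0.186,0.301],[0.02,-0.186,0.31],[0.027,-0.186,0.314],[0.027,-0.186,0.314]]' --grip '[1,1,1,1,1,1,1,1,1,1,1,1,1,1]'

```text
clock: 18.73
tool_pos: [0.4485, -0.1233, 0.0453]
eef_rot: [0.687, 0.527, -0.396, 0.304]
contact_force: [0.0, -0.3, -0.8]
opening: 0.686
finger_force: 24.9
```

```bash
python3 - <<'E'
from h import *
s=r.get_state();print(np.round(s['q'],2),s['contact_force'])
T=pose(-105,30);D=np.array([.4484,-.1234,.0392])
rel(D,T,'down')
im=snap('scene'); cv2.imwrite('pics/place.png',np.vstack([np.hstack([cv2.resize(im[200:310,200:340,::-1],(400,314)),cv2.resize(im[160:270,300:440,::-1],(400,314))])]))
k=[d for d in models.masks_of('scene','cup') ][:2]
for d in k: ys,xs=np.where(d['pixels']);print(d['p'],xs.mean(),ys.mean())
E
```

```text
[-0.65  1.28  0.48  1.91  0.53  0.75 -1.12] [ 0.01659684 -0.29808517 -0.7542277 ]
down trans [ 0.005 -0.     0.003] turn [ 0.    -0.001 -0.   ] dist 0.006
0.78 226.11544715447155 246.71056910569106
0.68 259.3939873417722 268.57911392405066
```

View pics/place.png

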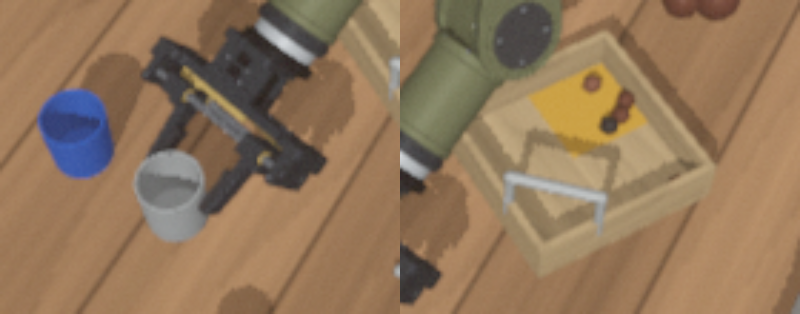

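The cup is empty and upright between the fingers (crop 172,195). Four pebbles lie on the ochre, and the fifth is in the far corner at (680,168). Next I'll set the cup down, release it and back off.

Emit:
jog_arm --turn '[[0,0,0],[0,0,0],[0,0,0],[0,0,0],[0,0,0],[0,0,0],[0,0,0],[0,0,0],[0,0,0],[0,0,0],[0,0,0],[0,0,0]]' --translation '[[0.002,0,0.001],[0.004,0,0.002],[0.005,0,0.003],[0.005,0,0.003],[0.005,0,0.003],[0.005,0,0.003],[0.005,0,0.003],[0.005,0,-0.02],[0.005,0,-0.05],[0.0,0,-0.08],[-0.02,0,-0.11],[-0.04,0,-0.13]]' --grip '[1,1,1,0.7,0.2,0,0,0,0,0,0,0]'

```text
clock: 20.32
tool_pos: [0.4724, -0.0332, 0.1458]
eef_rot: [0.687, 0.528, -0.396, 0.304]
contact_force: [-0.4, -0.6, -0.6]
opening: 1.002
finger_force: 0.0
```

```bash
python3 - <<'E'
from h import *
s=r.get_state();print(np.round(s['q'],2),s['contact_force'])
for c in ('scene','top'):
    snap(c)
    for n in ('cup','cup_rim','tray_bar','tray_corner','tray'): print(c,n,[(np.round(d['position'],3),round(d['p'],2)) for d in models.place_of(c,n)][:3])
bar=np.array([.621,.085,.09])
for az in (-77,103):
  T=R.from_matrix(np.c_[np.cross([np.cos(np.radians(az)),np.sin(np.radians(az)),0],[0,0,-1]),[np.cos(np.radians(az)),np.sin(np.radians(az)),0],[0,0,-1]])
  rel(bar+[0,0,.10],T,f'az{az}')
E
```

```text
[-0.74  1.09  0.44  1.79  0.44  1.07 -1.01] [-0.44314299 -0.58277095 -0.55033993]
scene cup [(array([ 0.444, -0.127,  0.002]), 0.96), (array([ 0.324, -0.111, -0.006]), 0.78)]
scene cup_rim [(array([ 0.443, -0.13 ,  0.069]), 0.91), (array([ 0.325, -0.109,  0.067]), 0.55)]
scene tray_bar [(array([0.62 , 0.088, 0.086]), 0.6)]
scene tray_corner [(array([0.568, 0.308, 0.014]), 0.57)]
scene tray [(array([0.599, 0.181, 0.   ]), 0.64), (array([0.569, 0.308, 0.009]), 0.49)]
top cup [(array([ 0.325, -0.108,  0.002]), 0.77), (array([ 0.452, -0.126,  0.001]), 0.6)]
top cup_rim [(array([ 0.325, -0.11 ,  0.073]), 0.92), (array([ 0.449, -0.126,  0.065]), 0.79)]
top tray_bar [(array([0.62 , 0.086, 0.092]), 0.57)]
top tray_corner []
top tray [(array([ 0.598,  0.178, -0.004]), 0.93)]
az-77 trans [ 0.038  0.113 -0.156] turn [0.564 0.94  0.977] dist 0.196
az103 trans [ 0.038  0.113 -0.156] turn [-1.062  0.637 -1.839] dist 0.196
```

Emit:
jog_arm --turn '[[0,0,0],[0.06,0.1,0.1],[0.12,0.2,0.2],[0.18,0.3,0.31],[0.24,0.4,0.41],[0.3,0.5,0.52],[0.36,0.6,0.62],[0.42,0.7,0.73],[0.48,0.8,0.83],[0.564,0.94,0.977],[0.564,0.94,0.977],[0.564,0.94,0.977],[0.564,0.94,0.977]]' --translation '[[-0.04,0,-0.023],[-0.075,0,-0.045],[-0.06,0.02,-0.07],[-0.045,0.035,-0.09],[-0.03,0.05,-0.11],[-0.015,0.065,-0.13],[0,0.08,-0.15],[0.015,0.095,-0.155],[0.03,0.105,-0.156],[0.038,0.113,-0.156],[0.038,0.113,-0.156],[0.038,0.113,-0.156],[0.038,0.113,-0.156]]' --grip '[0,0,0,0,0.3,0.3,0.3,0.3,0.3,0.3,0.3,0.3,0.3]'

```text
clock: 22.55
tool_pos: [0.6214, 0.0869, 0.19]
eef_rot: [0.993, 0.115, 0.0, -0.0]
contact_force: [-0.1, 0.6, 0.1]
opening: 0.701
finger_force: 0.0
```

```bash
python3 - <<'E'
from h import *
s=r.get_state();print(np.round(s['q'],2),s['opening']);M=R.from_quat(s['eef_rot']).as_matrix();print(M.round(2))
w=cams.camera_params('wrist');print(w)
im=snap('wrist','wr.png')
for n in ('tray_bar','tray_corner','tray'): print(n,[(np.round(d['position'],3),round(d['p'],2)) for d in models.place_of('wrist',n)][:3])
E
```

```text
[-0.41  0.77  0.36  1.62 -0.35  0.82 -1.24] 0.7010239922279798
[[ 0.97  0.23  0.  ]
 [ 0.23 -0.97  0.  ]
 [ 0.   -0.   -1.  ]]
{'fx': 371.64829954431775, 'fy': 371.64829954431775, 'cx': 318.562120888838, 'cy': 244.68706396352658, 'eye': array([0.69541049, 0.10329643, 0.34054989]), 'orientation': array([-0.11601284,  0.09267299, -0.61416813,  0.7750808 ])}
tray_bar [(array([0.618, 0.089, 0.082]), 0.92)]
tray_corner [(array([0.571, 0.31 , 0.009]), 0.62)]
tray [(array([ 0.599,  0.18 , -0.005]), 0.73)]
```

View pics/wr.png

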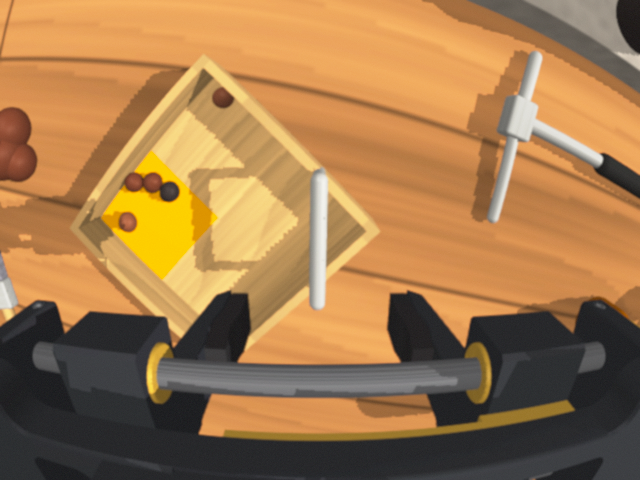

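The wrist view shows all five pebbles: four on ochre at about (150,195) and one at (222,97). The bar at (318,240) sits centred between the fingers and square to their closing line. I'll descend and grip it.

Emit:
jog_arm --turn '[[0,0,0],[0,0,0],[0,0,0],[0,0,0],[0,0,0],[0,0,0],[0,0,0],[0,0,0],[0,0,0],[0,0,0],[0,0,0],[0,0,0],[0,0,0]]' --translation '[[0,0,0.03],[0,0,0.06],[0,0,0.085],[0,0,0.1],[0,0,0.1],[0,0,0.1],[0,0,0.1],[0,0,0.1],[0,0,0.1],[0,0,0.1],[0,0,0.1],[0,0,0.1],[0,0,0.1]]' --grip '[0.3,0.3,0.3,0.3,0.3,0.5,0.7,0.8,0.9,1,1,1,1]' --force 20

```text
clock: 24.38
tool_pos: [0.6216, 0.0863, 0.0913]
eef_rot: [0.994, 0.114, 0.001, -0.001]
contact_force: [-1.6, 2.1, 7.2]
opening: 0.014
finger_force: 4.2
```

```bash
python3 - <<'E'
from h import *
s=r.get_state();print(np.round(s['q'],2),s['opening']*88,s['finger_force'],s['contact_force'])
L=np.hypot(.2376,.09);a0=np.arctan2(.09,.2376)
for t in range(0,41,3):
    a=a0+np.radians(t);print(t,'y',round(-(.2376-L*np.cos(a)),3),'z',round(-(L*np.sin(a)-.09),3))
E
```

```text
[-0.37  0.9   0.29  1.68 -0.41  0.62 -1.19] 1.236875725853929 4.156821258366108 [-1.60200365  2.07005826  7.23036545]
0 y -0.0 z -0.0
3 y -0.005 z -0.012
6 y -0.011 z -0.024
9 y -0.017 z -0.036
12 y -0.024 z -0.047
15 y -0.031 z -0.058
18 y -0.039 z -0.069
21 y -0.048 z -0.079
24 y -0.057 z -0.089
27 y -0.067 z -0.098
30 y -0.077 z -0.107
33 y -0.087 z -0.115
36 y -0.098 z -0.122
39 y -0.11 z -0.129
```

```bash
python3 - <<'E'
from h import *
s=r.get_state();print(s['opening'],s['finger_force'],s['contact_force'],s['tool_pos'])
im=snap('scene');im2=snap('wrist')
for n in ('tray_bar','tray_corner','tray'):
  for c in ('scene','wrist'): print(n,c,[(np.round(d['position'],3),round(d['p'],2)) for d in models.place_of(c,n)][:2])
a=cv2.resize(im[150:270,290:430,::-1],(420,360));b=cv2.resize(im2[:,:,::-1],(380,285))
o=np.zeros((360,800,3),np.uint8);o[:,:420]=a;o[:285,420:]=b;cv2.imwrite('pics/grip.png',o)
E
```

```text
0.014055405975612828 4.156821258366108 [-1.60200365  2.07005826  7.23036545] [0.6216218  0.08629188 0.09129991]
tray_bar scene [(array([0.62 , 0.084, 0.083]), 0.91), (array([0.615, 0.229, 0.018]), 0.47)]
tray_bar wrist [(array([0.617, 0.087, 0.084]), 0.78)]
tray_corner scene [(array([0.571, 0.306, 0.012]), 0.91)]
tray_corner wrist [(array([0.566, 0.307, 0.008]), 0.9)]
tray scene [(array([0.603, 0.176, 0.002]), 0.62)]
tray wrist [(array([ 0.6  ,  0.181, -0.002]), 0.68)]
```

View pics/grip.png

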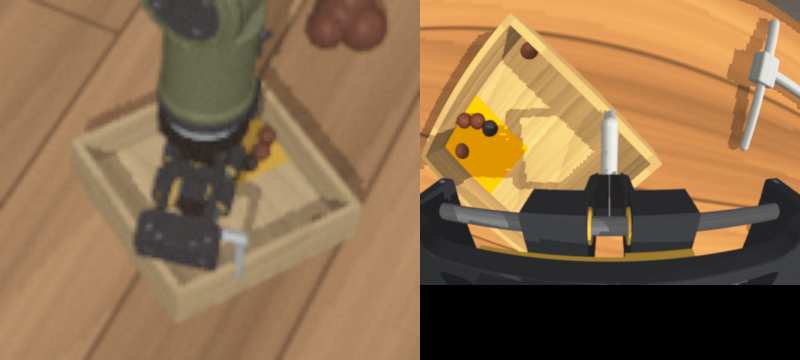

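The fingers shut to 1.2 mm, so the 12 mm bar isn't properly gripped. The grip picture shows them at the bar, with the force pushing upward. I'll open and look again.

Emit:
jog_arm --turn '[[0,0,0],[0,0,0],[0,0,0],[0,0,0]]' --translation '[[0,0,0],[0,0,0],[0,0,0],[0,0,0]]' --grip '[0.6,0.6,0.6,0.6]'

```text
clock: 25.28
tool_pos: [0.621, 0.0856, 0.0898]
eef_rot: [0.994, 0.113, 0.0, -0.0]
contact_force: [-0.6, 0.4, -0.4]
opening: 0.398
finger_force: 0.0
```

```bash
python3 - <<'E'
from h import *
np.set_printoptions(precision=3,suppress=True)
s=r.get_state();print(r.tips_ahead,s['opening'],s['finger_force'],s['contact_force'],s['tool_pos'])
im=snap('wrist');C=R.from_quat(s['eef_rot']);t=np.array(s['tool_pos'])
k=cams.camera_params('wrist');
def pw(P):
    p=R.from_quat(k['orientation']).inv().apply(np.array(P)-k['eye']);v=np.array([p[0],-p[1],-p[2]]);th=np.arctan2(np.hypot(v[0],v[1]),v[2]);h=v[:2]/np.hypot(*v[:2])
    return k['cx']+k['fx']*th*h[0],k['cy']+k['fy']*th*h[1]
im=im.copy()
e=np.array([.975,.222,0]);b=np.array([.621,.086,.09])
for P,c in [(b,(255,0,0)),(b+.045*e,(255,0,0)),(b-.045*e,(255,0,0)),(t,(0,255,0)),(t+C.apply([.009,.018,.019]),(0,0,255)),(t+C.apply([.009,-.018,.019]),(0,0,255))]:
    u=pw(P);print(u);cv2.circle(im,tuple(int(x) for x in u),3,c,-1)
cv2.imwrite('pics/open.png',cv2.resize(im[150:400,200:440,::-1],None,fx=2.4,fy=2.4))
E
```

```text
0.019 0.397842962669117 0.0 [-0.629  0.358 -0.385] [0.621 0.086 0.09 ]
(np.float64(315.9260491605689), np.float64(307.3163987702848))
(np.float64(316.037599726974), np.float64(208.87204495357742))
(np.float64(315.9244434364559), np.float64(385.32983175427984))
(np.float64(316.7954793188305), np.float64(307.29459690067614))
(np.float64(353.57661311506445), np.float64(273.3324739909071))
(np.float64(280.3409271764693), np.float64(273.3228290729702))
```

View pics/open.png

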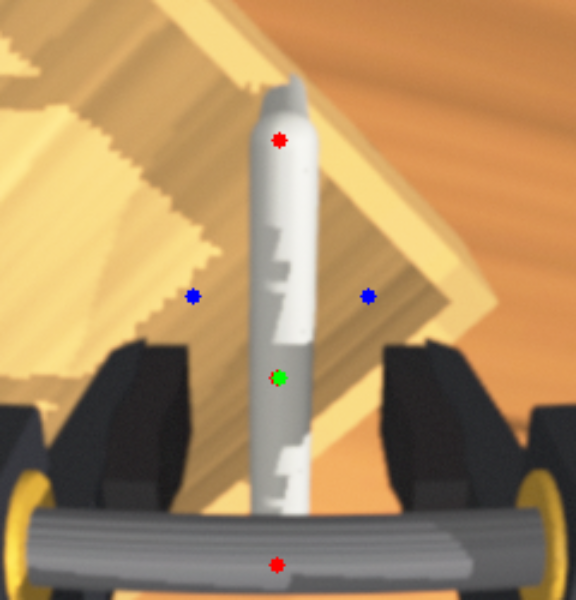

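In the wrist view the bar lies where predicted (red marks). The fingertips, though, end at crop y≈345, well short of the predicted tip marks at y≈296, so they sit just above the bar. Going 19 mm lower is safe either way.

Emit:
jog_arm --turn '[[0,0,0],[0,0,0],[0,0,0],[0,0,0],[0,0,0],[0,0,0],[0,0,0],[0,0,0],[0,0,0],[0,0,0]]' --translation '[[0,0,0.007],[0,0,0.014],[0,0,0.019],[0,0,0.019],[0,0,0.019],[0,0,0.019],[0,0,0.019],[0,0,0.019],[0,0,0.019],[0,0,0.019]]' --grip '[0.6,0.6,0.6,0.6,0.8,0.9,1,1,1,1]' --force 20

```text
clock: 26.58
tool_pos: [0.6213, 0.0858, 0.0713]
eef_rot: [0.994, 0.113, 0.001, -0.001]
contact_force: [-1.3, 1.9, 1.4]
opening: 0.125
finger_force: 20.0
```

```bash
python3 - <<'E'
from h import *
np.set_printoptions(precision=3,suppress=True)
s=r.get_state();print(s['opening']*88,s['finger_force'],s['contact_force'],s['tool_pos'])
E
```

```text
11.00749170054239 19.99914675951004 [-1.266  1.868  1.423] [0.621 0.086 0.071]
```

Bar gripped at 11 mm and 20 N. Now I'll raise it along the arc about the low corner.

Emit:
jog_arm --turn '[[0,0,0],[0,0,0],[0,0,0],[0,0,0],[0,0,0],[0,0,0],[0,0,0],[0,0,0],[0,0,0],[0,0,0],[0,0,0],[0,0,0]]' --translation '[[-0.0,-0.002,-0.006],[0,-0.005,-0.012],[0,-0.008,-0.018],[0,-0.011,-0.024],[0,-0.014,-0.03],[0,-0.017,-0.036],[0,-0.02,-0.042],[0,-0.024,-0.047],[0,-0.028,-0.053],[0,-0.031,-0.058],[0,-0.031,-0.058],[0,-0.031,-0.058]]' --grip '[1,1,1,1,1,1,1,1,1,1,1,1]'

```text
clock: 28.08
tool_pos: [0.614, 0.1158, 0.1289]
eef_rot: [0.994, 0.113, 0.0, -0.0]
contact_force: [0.5, 0.2, -2.6]
opening: 0.129
finger_force: 20.0
```

```bash
python3 - <<'E'
from h import *
np.set_printoptions(precision=3,suppress=True)
s=r.get_state();print(s['opening']*88,s['finger_force'],s['contact_force'],s['moment'],s['tool_pos'])
snap('scene')
for n in ('tray_bar','tray_corner'): print(n,[(np.round(d['position'],3),round(d['p'],2)) for d in models.place_of('scene',n)][:2])
E
```

```text
11.32563957550065 20.006620287895203 [ 0.47   0.153 -2.563] [-0.06   0.014 -0.068] [0.614 0.116 0.129]
tray_bar [(array([0.611, 0.113, 0.145]), 0.73)]
tray_corner [(array([0.568, 0.31 , 0.013]), 0.93)]
```

Emit:
jog_arm --turn '[[0,0,0],[0,0,0],[0,0,0],[0,0,0],[0,0,0],[0,0,0],[0,0,0],[0,0,0],[0,0,0],[0,0,0],[0,0,0],[0,0,0],[0,0,0],[0,0,0],[0,0,0],[0,0,0],[0,0,0],[0,0,0]]' --translation '[[0,-0.004,-0.006],[0,-0.008,-0.011],[0,-0.012,-0.016],[0,-0.017,-0.021],[0,-0.022,-0.026],[0,-0.026,-0.031],[0,-0.031,-0.036],[0,-0.036,-0.04],[0,-0.041,-0.045],[0,-0.046,-0.049],[0,-0.051,-0.053],[0,-0.056,-0.057],[0,-0.062,-0.061],[0,-0.067,-0.064],[0,-0.067,-0.064],[0,-0.067,-0.064],[0,-0.067,-0.064],[0,-0.067,-0.064]]' --grip '[1,1,1,1,1,1,1,1,1,1,1,1,1,1,1,1,1,1]'

```text
clock: 30.48
tool_pos: [0.599, 0.1806, 0.193]
eef_rot: [0.994, 0.113, 0.0, -0.0]
contact_force: [0.6, 0.2, -4.5]
opening: 0.128
finger_force: 20.0
```

```bash
python3 - <<'E'
from h import *
np.set_printoptions(precision=3,suppress=True)
s=r.get_state();print(s['opening']*88,s['finger_force'],s['contact_force'],s['tool_pos'])
im=snap('scene');im2=snap('wrist')
for n in ('tray_bar','tray_corner'): print(n,[(np.round(d['position'],3),round(d['p'],2)) for d in models.place_of('scene',n)][:2])
a=cv2.resize(im[130:250,290:430,::-1],(420,360));b=cv2.resize(im2[:,:,::-1],(380,285))
o=np.zeros((360,800,3),np.uint8);o[:,:420]=a;o[:285,420:]=b;cv2.imwrite('pics/tip.png',o)
E
```

```text
11.225741893389019 19.9999138712883 [ 0.643  0.219 -4.482] [0.599 0.181 0.193]
tray_bar [(array([0.598, 0.179, 0.203]), 0.92)]
tray_corner [(array([0.564, 0.316, 0.017]), 0.81)]
```

View pics/tip.png

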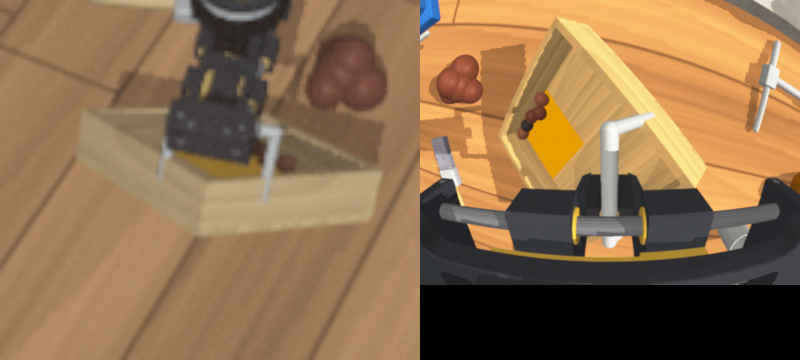

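Scene and wrist views: the tray is tipped, and the pebbles lie along the wall at the low side of the ochre, px (522–542, 100–133). The uppermost may be near the quarter's edge, so I'll measure the pebbles in the tray frame.

```bash
cat > peb.py <<'E'
from h import *
np.set_printoptions(precision=3,suppress=True)
def pw(P,k):
    p=R.from_quat(k['orientation']).inv().apply(np.array(P)-k['eye']);v=np.array([p[0],-p[1],-p[2]]);th=np.arctan2(np.hypot(v[0],v[1]),v[2]);h=v[:2]/np.hypot(*v[:2])
    return k['cx']+k['fx']*th*h[0],k['cy']+k['fy']*th*h[1]
def unp(u,v,k):
    a=np.array([u-k['cx'],v-k['cy']])/k['fx'];t=np.hypot(*a);q=np.sin(t)*a/t
    return R.from_quat(k['orientation']).apply([q[0],-q[1],-np.cos(t)])
s=r.get_state();t=np.array(s['tool_pos']);bar=t+[0,0,.017]
# tray pose: bar position, pivot on bench z=0 in direction d
d=np.array([-.222,.975,0]);L=np.hypot(.2376,.09);tilt=np.arcsin(bar[2]/L)-np.arctan2(.09,.2376)
e=np.array([.975,.222,0]);B=R.from_rotvec(-e*tilt*1.0)
Y=R.from_euler('z',57.8,degrees=True);T=(R.from_rotvec(-e*tilt)*Y)
O=bar-T.apply([-.066,-.066,.09]);print('tilt',np.degrees(tilt),'corner',O+T.apply([.102,.102,0]),'zaxis',T.apply([0,0,1]))
k=cams.camera_params('wrist');im=snap('wrist')
for n in ('pebble0','pebble1','pebble2','pebble3','pebble4'):
    for m in models.masks_of('wrist',n):
        ys,xs=np.where(m['pixels']);u,v=xs.mean(),ys.mean();D=unp(u,v,k)
        # intersect with plane z_tray=0.0185
        o=T.inv().apply(k['eye']-O);dd=T.inv().apply(D);h=o+dd*(.0185-o[2])/dd[2]
        print(n,round(m['p'],2),int(u),int(v),len(xs),'tray',h*1000)
for n in ('tray_corner','tray_bar'):
    print(n,[(np.array(m['position']),round(m['p'],2)) for m in models.place_of('wrist',n)][:2])
print('q corners px',[np.round(pw(O+T.apply(p),k)) for p in ([0,.094,.008],[.094,0,.008],[0,0,.008],[.094,.094,.008])])
hsv=cv2.cvtColor(im,cv2.COLOR_RGB2HSV);M=((hsv[:,:,0]>16)&(hsv[:,:,0]<24)&(hsv[:,:,1]>235)).astype(np.uint8);M[300:]=0
n,l,st,ct=cv2.connectedComponentsWithStats(M);i=1+st[1:,4].argmax();c=cv2.findContours((l==i).astype(np.uint8),0,2)[0][0];print('ochre',cv2.approxPolyDP(c,5,True)[:,0].tolist())
E
python3 peb.py
```

```text
tilt 35.03921636659063 corner [0.567 0.32  0.   ] zaxis [-0.127  0.56   0.819]
pebble0 0.89 201 190 460 tray [73.836 27.255 18.5  ]
pebble0 0.87 179 212 283 tray [82.953 67.277 18.5  ]
pebble0 0.79 204 167 489 tray [82.65   9.604 18.5  ]
pebble0 0.63 185 197 324 tray [84.907 48.87  18.5  ]
pebble0 0.55 172 225 285 tray [83.156 87.848 18.5  ]
pebble1 0.89 201 190 460 tray [73.836 27.255 18.5  ]
pebble1 0.87 179 212 283 tray [82.953 67.277 18.5  ]
pebble1 0.79 204 167 489 tray [82.65   9.604 18.5  ]
pebble1 0.63 185 197 324 tray [84.907 48.87  18.5  ]
pebble1 0.55 172 225 285 tray [83.156 87.848 18.5  ]
pebble2 0.89 201 190 460 tray [73.836 27.255 18.5  ]
pebble2 0.87 179 212 283 tray [82.953 67.277 18.5  ]
pebble2 0.79 204 167 489 tray [82.65   9.604 18.5  ]
pebble2 0.63 185 197 324 tray [84.907 48.87  18.5  ]
pebble2 0.55 172 225 285 tray [83.156 87.848 18.5  ]
pebble3 0.89 201 190 460 tray [73.836 27.255 18.5  ]
pebble3 0.87 179 212 283 tray [82.953 67.277 18.5  ]
pebble3 0.79 204 167 489 tray [82.65   9.604 18.5  ]
pebble3 0.63 185 197 324 tray [84.907 48.87  18.5  ]
pebble3 0.55 172 225 285 tray [83.156 87.848 18.5  ]
pebble4 0.89 201 190 460 tray [73.836 27.255 18.5  ]
pebble4 0.87 179 212 283 tray [82.953 67.277 18.5  ]
pebble4 0.79 204 167 489 tray [82.65   9.604 18.5  ]
pebble4 0.63 185 197 324 tray [84.907 48.87  18.5  ]
pebble4 0.55 172 225 285 tray [83.156 87.848 18.5  ]
tray_corner [(array([0.567, 0.318, 0.013]), 0.81)]
tray_bar [(array([0.597, 0.183, 0.202]), 0.88), (array([0.605, 0.292, 0.047]), 0.39)]
q corners px [array([224., 301.]), array([213., 148.]), array([277., 241.]), array([174., 219.])]
ochre [[212, 153], [218, 167], [208, 180], [213, 195], [191, 207], [181, 231], [223, 299], [274, 241]]
```

Emit:
jog_arm --turn '[[0,0,0],[0,0,0],[0,0,0],[0,0,0],[0,0,0],[0,0,0],[0,0,0],[0,0,0],[0,0,0],[0,0,0]]' --translation '[[0,-0.004,-0.003],[0,-0.008,-0.005],[0,-0.012,-0.008],[0,-0.015,-0.01],[0,-0.019,-0.012],[0,-0.019,-0.012],[0,-0.019,-0.012],[0,-0.019,-0.012],[0,-0.019,-0.012],[0,-0.019,-0.012]]' --grip '[1,1,1,1,1,1,1,1,1,1]'

```text
clock: 32.33
tool_pos: [0.5948, 0.1993, 0.2051]
eef_rot: [0.994, 0.113, 0.0, -0.0]
contact_force: [-0.7, 0.4, -4.7]
opening: 0.125
finger_force: 20.0
```

```bash
sed -i "s/for n in ('pebble0','pebble1','pebble2','pebble3','pebble4')/for n in ('pebble0',)/" peb.py; python3 peb.py; python3 - <<'E'
from h import *
snap('scene');snap('top')
for c in('scene','top'): print([(np.round(d['position'],3),round(d['p'],2)) for d in models.place_of(c,'cup_rim')][:2])
s=r.get_state();print(s['finger_force'],s['contact_force'],s['clock'])
E
```

```text
tilt 40.21542450622051 corner [0.567 0.32  0.   ] zaxis [-0.143  0.63   0.764]
pebble0 0.9 215 189 397 tray [77.654 33.409 18.5  ]
pebble0 0.9 219 166 480 tray [86.971 14.915 18.5  ]
pebble0 0.87 194 210 282 tray [88.725 75.776 18.5  ]
pebble0 0.8 187 224 271 tray [88.139 97.356 18.5  ]
pebble0 0.78 200 195 262 tray [90.085 56.403 18.5  ]
pebble0 0.15 534 396 1119 tray [-162.156  -95.644   18.5  ]
tray_corner [(array([0.565, 0.324, 0.018]), 0.86)]
tray_bar [(array([0.593, 0.201, 0.215]), 0.74)]
q corners px [array([241., 298.]), array([233., 147.]), array([292., 241.]), array([195., 216.])]
ochre [[227, 152], [227, 194], [206, 206], [197, 230], [237, 297], [285, 240]]
[(array([ 0.326, -0.107,  0.066]), 0.65), (array([ 0.444, -0.123,  0.067]), 0.61)]
[(array([ 0.321, -0.109,  0.07 ]), 0.96), (array([ 0.448, -0.124,  0.064]), 0.77)]
19.99812126159668 [-0.03332627 -0.19960109 -3.49685386] 32.725
```

The five pebbles sit in a row along one wall, and the uppermost is only a few mm inside the quarter. Rolling the tray about 17° to raise that wall's side should crowd them deeper into the corner.

Emit:
jog_arm --turn '[[0,0.05,0],[0,0.1,0],[0,0.15,0],[0,0.2,0],[0,0.25,0],[0,0.3,0],[0,0.3,0],[0,0.3,0],[0,0.3,0],[0,0.3,0]]' --translation '[[0.001,0,0],[0.002,0,0],[0.003,0,0],[0.004,0,0],[0.005,0,0],[0.005,0,0],[0.005,0,0],[0.005,0,0],[0.005,0,0],[0.005,0,0]]' --grip '[1,1,1,1,1,1,1,1,1,1]'

```text
clock: 33.98
tool_pos: [0.5999, 0.2006, 0.2052]
eef_rot: [0.982, 0.112, 0.149, -0.017]
contact_force: [-0.8, -0.4, -4.1]
opening: 0.131
finger_force: 20.0
```

```bash
python3 peb.py; python3 -c "
from h import *
s=r.get_state();print(s['finger_force'],s['opening'],s['contact_force'],s['moment'],s['clock'],np.round(s['q'],2))"
```

```text
tilt 40.25368973561717 corner [0.573 0.321 0.   ] zaxis [-0.143  0.63   0.763]
pebble0 0.87 233 178 462 tray [102.291 -16.686  18.5  ]
pebble0 0.79 203 234 263 tray [100.789  48.288  18.5  ]
pebble0 0.77 210 221 228 tray [101.481  31.942  18.5  ]
pebble0 0.77 215 207 256 tray [104.056  17.298  18.5  ]
pebble0 0.69 230 200 408 tray [92.064 -0.965 18.5  ]
tray_corner [(array([0.613, 0.32 , 0.013]), 0.84)]
tray_bar [(array([0.594, 0.199, 0.214]), 0.71), (array([0.621, 0.217, 0.092]), 0.67)]
q corners px [array([240., 352.]), array([238., 200.]), array([293., 283.]), array([198., 273.])]
ochre [[241, 164], [241, 206], [221, 217], [212, 241], [244, 299], [257, 299], [297, 251]]
19.997295141220093 0.12395108977257092 [ 0.1040206   0.26666723 -4.56233219] [-0.28429043  0.82401298 -0.02073827] 34.175 [-0.62  0.66  0.32  1.9  -0.45  0.34 -1.33]
```

Emit:
jog_arm --turn '[[0,0.04,0],[0,-0.04,0],[0,0.06,0],[0,-0.04,0],[0,0.06,0],[0,-0.04,0],[0,0.06,0],[0,-0.04,0],[0,0.06,0],[0,0,0],[0,0,0],[0,0,0],[0,0,0]]' --translation '[[0.015,-0.01,-0.005],[-0.005,0,0],[0.02,-0.012,-0.006],[-0.005,-0.002,-0.001],[0.02,-0.015,-0.007],[-0.005,-0.004,-0.002],[0.02,-0.018,-0.008],[-0.005,-0.005,-0.003],[0.02,-0.018,-0.009],[0,-0.016,-0.008],[0,-0.016,-0.008],[0,-0.016,-0.008],[0,-0.016,-0.008]]' --grip '[1,1,1,1,1,1,1,1,1,1,1,1,1]'

```text
clock: 35.8
tool_pos: [0.5945, 0.2158, 0.2133]
eef_rot: [0.982, 0.112, 0.15, -0.017]
contact_force: [0.4, -0.8, -1.5]
opening: 0.129
finger_force: 20.0
```

```bash
python3 peb.py; python3 -c "
from h import *
s=r.get_state();print(s['finger_force'],s['opening'],s['contact_force'],s['moment'],s['clock'],np.round(s['q'],2))"
```

```text
tilt 44.288632327168756 corner [0.571 0.32  0.   ] zaxis [-0.155  0.681  0.716]
pebble0 0.74 230 211 291 tray [101.482  19.473  18.5  ]
pebble0 0.71 231 239 332 tray [82.37  35.021 18.5  ]
pebble0 0.66 247 181 402 tray [100.696 -15.267  18.5  ]
pebble0 0.65 238 197 344 tray [100.446   2.562  18.5  ]
pebble0 0.52 223 223 245 tray [103.004  34.573  18.5  ]
tray_corner [(array([0.628, 0.321, 0.011]), 0.86)]
tray_bar [(array([0.622, 0.441, 0.001]), 0.69), (array([0.663, 0.297, 0.071]), 0.45)]
q corners px [array([254., 351.]), array([253., 201.]), array([305., 283.]), array([215., 273.])]
ochre [[262, 157], [255, 170], [259, 187], [234, 228], [267, 297], [303, 257], [304, 230]]
19.97364431619644 0.12520254466190878 [ 0.75850706 -0.75959542 -1.15442157] [-0.05458884  0.28474134 -0.07705301] 36.0 [-0.67  0.65  0.35  1.9  -0.46  0.36 -1.35]
```

One pebble has dropped in beside the row, leaving four along the wall, so the margin is larger. Next I'll roll the tray back level and settle at about 38°.

Emit:
jog_arm --turn '[[0,-0.04,0],[0,-0.08,0],[0,-0.12,0],[0,-0.16,0],[0,-0.2,0],[0,-0.24,0],[0,-0.28,0],[0,-0.3,0],[0,-0.3,0],[0,-0.3,0],[0,-0.3,0],[0,-0.3,0],[0,-0.3,0],[0,-0.3,0],[0,-0.3,0]]' --translation '[[-0.001,0,0],[-0.001,0,0],[-0.002,0,0],[-0.003,0,0],[-0.003,0,0],[-0.004,0,0],[-0.005,0,0],[-0.005,0.002,0.001],[-0.006,0.006,0.003],[-0.007,0.01,0.005],[-0.008,0.014,0.007],[-0.008,0.018,0.009],[-0.009,0.022,0.012],[-0.009,0.022,0.012],[-0.009,0.022,0.012]]' --grip '[1,1,1,1,1,1,1,1,1,1,1,1,1,1,1]'

```text
clock: 37.88
tool_pos: [0.5938, 0.1908, 0.1992]
eef_rot: [0.994, 0.113, 0.001, 0.001]
contact_force: [-0.2, -4.3, 5.9]
opening: 0.128
finger_force: 20.0
```

```bash
python3 peb.py; python3 - <<'E'
from h import *
s=r.get_state();print(s['finger_force'],s['opening'],s['contact_force'],s['moment'],s['clock'])
for c in('scene','top'):
  snap(c)
  for n in ('tray_bar','tray_corner','cup_rim'):print(c,n,[(np.round(d['position'],3),round(d['p'],2)) for d in models.place_of(c,n)][:2])
E
```

```text
tilt 37.572427070588326 corner [0.564 0.321 0.   ] zaxis [-0.135  0.595  0.793]
pebble0 0.8 215 121 489 tray [105.254 -19.077  18.5  ]
pebble0 0.68 202 177 415 tray [87.371 26.911 18.5  ]
pebble0 0.68 198 150 255 tray [106.895  14.848  18.5  ]
pebble0 0.59 192 161 258 tray [106.818  28.645  18.5  ]
pebble0 0.55 206 137 369 tray [105.545  -0.96   18.5  ]
tray_corner [(array([0.627, 0.317, 0.011]), 0.89), (array([0.623, 0.446, 0.001]), 0.54)]
tray_bar [(array([0.591, 0.194, 0.207]), 0.82), (array([0.624, 0.209, 0.088]), 0.2)]
q corners px [array([232., 299.]), array([222., 148.]), array([284., 241.]), array([184., 217.])]
ochre [[230, 92], [221, 107], [228, 126], [203, 166], [214, 174], [213, 184], [244, 236], [293, 193]]
19.992854297161102 0.13069739122837742 [-1.05171913 -4.2010108   6.35295943] [-1.01993841  0.26481011 -0.06659149] 38.075
scene tray_bar [(array([0.589, 0.188, 0.207]), 0.96), (array([ 0.446, -0.124,  0.069]), 0.55)]
scene tray_corner [(array([0.622, 0.316, 0.017]), 0.75), (array([ 0.581, -0.282,  0.002]), 0.39)]
scene cup_rim [(array([ 0.445, -0.127,  0.066]), 0.9), (array([ 0.326, -0.108,  0.065]), 0.74)]
top tray_bar [(array([0.591, 0.19 , 0.213]), 0.91)]
top tray_corner [(array([ 0.58 , -0.285, -0.003]), 0.5)]
top cup_rim [(array([ 0.445, -0.125,  0.061]), 0.69), (array([ 0.324, -0.11 ,  0.07 ]), 0.58)]
```

Emit:
jog_arm --turn '[[0,0,0],[0,0,0],[0,0,0],[0,0,0],[0,0,0],[0,0,0],[0,0,0],[0,0,0]]' --translation '[[0,-0.002,-0.002],[0,-0.004,-0.004],[0,-0.005,-0.005],[0,-0.005,-0.005],[0,-0.005,-0.005],[0,-0.005,-0.005],[0,-0.005,-0.005],[0,-0.005,-0.005]]' --grip '[1,1,1,1,1,1,1,1]'

```text
clock: 39.48
tool_pos: [0.5926, 0.1979, 0.2035]
eef_rot: [0.994, 0.113, 0.0, -0.0]
contact_force: [0.2, -3.1, 1.6]
opening: 0.129
finger_force: 20.0
```

```bash
cat > orient.py <<'E'
# tray pose by fitting known quarter/floor points: bar + inner corner + ochre corners in wrist picture
from peb import *
from scipy.optimize import least_squares
cs=cv2.approxPolyDP(c,5,True)[:,0].astype(float)
oc=cs[cs[:,1].argmin()]; ob=cs[cs[:,1].argmax()]; orr=cs[cs[:,0].argmax()]
cor=np.array(models.place_of('wrist','tray_corner')[0]['position'])
ob_w=[([.094,0,.008],oc),([0,0,.008],orr)]
def f(p):
    Q=R.from_rotvec(p[:3])*T;o=p[3:]
    v=list((o+Q.apply([-.066,-.066,.09])-bar)/.004)+list((o+Q.apply([.094,.094,.008])-cor)/.004)
    for a,b in ob_w: v+=list((np.array(pw(o+Q.apply(a),k))-b)/4)
    v.append((o+Q.apply([.102,.102,0]))[2]/.002);return v
l=least_squares(f,[0]*3+list(O));Q=R.from_rotvec(l.x[:3])*T;o3=l.x[3:]
print('cost',l.cost,'tilt',np.degrees(np.arccos(Q.apply([0,0,1])[2])),'bar z',(o3+Q.apply([-.066,-.066,.09]))[2])
for m in models.masks_of('wrist','pebble0'):
    ys,xs=np.where(m['pixels']);D=Q.inv().apply(unp(xs.mean(),ys.mean(),k));e0=Q.inv().apply(k['eye']-o3)
    print(round(m['p'],2),(e0+D*(.0185-e0[2])/D[2])*1000)
print(r.get_state()['contact_force'],r.get_state()['finger_force'],r.get_state()['clock'])
E
python3 orient.py
```

```text
tilt 39.48432857322489 corner [0.565 0.321 0.   ] zaxis [-0.141  0.62   0.772]
pebble0 0.95 210 176 378 tray [87.217 27.494 18.5  ]
pebble0 0.65 206 149 267 tray [106.289  14.539  18.5  ]
pebble0 0.64 223 121 537 tray [104.423 -19.358  18.5  ]
pebble0 0.48 62 278 3152 tray [469.448 892.812  18.5  ]
tray_corner [(array([0.629, 0.318, 0.01 ]), 0.58), (array([0.624, 0.214, 0.091]), 0.17)]
tray_bar [(array([0.591, 0.2  , 0.209]), 0.9), (array([0.664, 0.292, 0.071]), 0.57)]
q corners px [array([239., 298.]), array([230., 147.]), array([290., 241.]), array([192., 216.])]
ochre [[239, 92], [229, 109], [236, 126], [211, 165], [221, 172], [220, 182], [252, 235], [299, 193]]
cost 0.8512078436191644 tilt 45.501531473531884 bar z 0.21910671620785233
0.95 [63.913 82.396 18.5  ]
0.65 [82.842 66.032 18.5  ]
0.64 [81.969 22.244 18.5  ]
0.48 [18238.523 68154.616    18.5  ]
[-0.279 -1.267  0.996] 20.032366812229156 39.775
```

```bash
python3 - <<'E'
from plant import r
s=r.get_state();print(s['tool_pos'],s['clock'],abs(s['qd']).max())
print(r.finish_job())
E
```

```text
[0.59260764 0.19797085 0.20362198] 39.775 0.0016971080881604827
the job is handed in; nothing more can be done
None
```

I handed the job in at 39.8 s without seeing the verdict: the cup is back upright on the bench, and the gripper holds the tray still by its bar, tipped about 45° (more than the 35° asked, still within the 22–51° judged). The three pebbles detected in the last picture were well inside the ochre quarter; all five were detected along its wall before the final 5 mm adjustment.

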